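# Pin the guard rail across a row of toys

### The job

Secure the three toys on the display board for the cabinet: push the white guard rail by its yellow plate fully home towards the backboard, so that it nudges the toys, still upright, into one straight row and its steel tongue goes fully between the two brass lugs. Then take the red-headed pin from its stand, lay it in the board's two brass notched rests with its tip towards the lugs, let go, and slide it home through lug, tongue and lug until its head meets the outer rest. Do not topple a toy, and leave the truck, jar and label stand alone.

Things in the scene. Friction and masses are not known exactly. Their poses are not given: they have to be found in the camera images.
- carrier: Wooden display board fixed to the table, 180 (x) by 420 (y) by 12 mm; origin at the centre of its underside, z up, +x from its open edge to the backboard, yaw within 0.25 rad of the robot's frame. Other entries give mm in its frame as 'board x, y, z'. Backboard: front face at board x 75, y -205 to -15, up to z 72. Toys stand on its floor (z 12) before it, in any order along y.
- lug_mouth (a point): Where the pin line meets the outer face of the outer brass lug: board (55, 36, 50); axes as the board. The pin line is parallel to y through here. Two lugs, 36 wide (x), up to z 72, at board y 0 to 10 and 26 to 36, each with a round 17 mm hole on the pin line. The pin goes in towards -y.
- lane_mid (a point): On the pin line, board (55, 116, 50), axes as the board. Two brass rests with 90 degree V notches (40 mm wide at the top, z 61) at board y 56 to 66 and 141 to 151 (outer) hold a pin's axis exactly on the line; fingers have free room between them, down to z 12. Lay the pin with pin_mid here, +-8 mm in y, tip to -y; when it is home, head on the outer rest, pin_mid is at board y 62.
- rail (a joint): Guard rail sliding along the board's +x, in m: 0 open, 0.070 fully home at its stop; starts at 0 to 0.025, stays where left, about 2 N friction. White bar 14 mm thick (x), board y -200 to 23, z 16 to 50; home, its faces are at board x 14 and 28. The steel tongue on its +y end (board y 13 to 23) runs to +x between the lugs; its 17 mm hole is on the pin line when home.
- rail_push (a point): Centre of the near (-x) face of the rail's upright yellow push plate, 60 mm wide (y), 14 mm thick, top at z 92; this point is at board y -110, z 75, and at board x = -56 mm + rail joint value. Axes as the board. Push here to the board's +x; the space behind it is free.
- pin_mid (a point): Point on the loose steel pin's axis at which to grip it, 70 mm from the tip, near its balance point. Shaft 12 mm across, 159 long, last 5 tapered; red head 24 across, 14 long; 173 over all; about 0.1 kg. Its y axis runs from tip to head: tip at y -70, head y 89 to 103 mm. Starts level in its stand, axis 50 mm above the table.
- pin_head (a point): Centre of the flat outer end of the pin's red head, on the axis, 103 mm from pin_mid. Same axes as pin_mid.
- pin: The loose pin; same origin and axes as pin_mid.
- cradle: Pin stand fixed to the table: wooden foot 60 (x) by 130 (y) by 12 mm with two grey V rests like the board's, 10 thick, centred at y -42.5 and 42.5, notch tops 61 mm above the table. Origin: centre of the underside; y along the pin, towards its head. pin_mid lies over the origin within 5 mm. Free room for fingers between the rests.
- bear: Wooden bear, 85 mm tall. Loose, on a round weighted base 40 mm across, 16 mm high (its widest part). Origin: centre of the underside, z up. Stands on the board, between rail and backboard; slides easily when pushed at the base.
- tin_robot: Red and silver tin robot, 90 mm tall. Loose, on a round weighted base 40 mm across, 16 mm high (its widest part). Origin: centre of the underside, z up. Stands on the board, between rail and backboard; slides easily when pushed at the base.
- rocket: Green rocket, 92 mm tall. Loose, on a round weighted base 40 mm across, 16 mm high (its widest part). Origin: centre of the underside, z up. Stands on the board, between rail and backboard; slides easily when pushed at the base.
- truck: Bystander: red toy truck about 100 by 57 mm, 64 mm high. Origin at the centre of its underside.
- wax_jar: Bystander: jar 64 mm across and 65 mm high. Origin at the centre of its underside.
- label_stand: Bystander: wooden foot 50 by 90 mm with an upright blank card, 61 mm high. Origin at the centre of its underside.
Not all that is in view belongs to the job. What is shaped like the rocket but pink is not meant. There is more than one size of the pin; the job needs the larger.

How it is judged:
By the outcome, as a careful person would: the job done as asked, in the order asked, and still so for the second after the job is handed in, with the robot touching nothing.
It also fails if it takes over 61 s, if anything falls off the work surface, if the arm or the gripper's body presses on something with over 40 N, if the wrist force passes 120 N, or if a joint passes its speed limit or range.

### The arm

A 6-joint arm with a two-finger parallel gripper is mounted at the origin on the work surface. World frame = base frame: x ahead of the robot, y to its left, z up, the work surface at z = 0. Lengths are in m, angles in rad, forces in N, time in s.
With the tool pointing down it reaches from about 0.375 to 0.9 m from the base axis. Payload 3.1 kg.
Tool frame: the origin (TCP) lies on the centre line of the jaws, within the pads' length; the fingertips stand robot.tcp_to_tips ahead of it and the grasp point (between the pads) lies 3 mm ahead of it (robot.tcp_to_tips is the distance from the TCP to the fingertips, in m); z points along the fingers, y is the line along which they close (so a half turn about z gives the same grasp; the last joint's range is limited). The gripper opens to 87 mm and grips with 3 to 60 N. Pads are 19 mm wide; open, the fingers measure 117 mm over their backs; the gripper's body (75 mm by 190 mm) begins 51 mm behind the grasp point.
Start: joints at [0.961, 0.527, 1.433, -0, 1.181, -0.178], TCP at [0.262, 0.568, 0.22] pointing down, gripper open.
Joint ranges: [-3.08, 3.08], [-0.75, 2.2], [0.22, 2.44], [-1.43, 4.57], [0, 2.65], [-2.85, 2.85]. Speed limits (rad/s): [2.79, 2.79, 3.14, 3.14, 3.14, 3.14].

### API

Orientations are given as a unit quaternion [x, y, z, w].
In Python, from rig import robot gives the robot as it stands. The module is installed in compiled form; this text tells all that it offers.
- The arm moves only by the shell command python3 -m jog 'ROWS' [FORCE]. ROWS is JSON, one flat list of numbers, 5 for each row, row after row: the finger opening in m, from 0 to 0.087, then the shift along the tool's x, y, z in m, then the turn about the tool's z in units of 10 degrees (1.0 is 10 degrees). In form: [claw, x, y, z, roll, claw, x, y, z, roll, ...]. A call has 1 to 20 rows; each row shifts and turns the commanded pose from where the row before left it, along the tool's axes as they then stand; what a row does not reach is not made up. A row lasts 1/8 s, in which the tool goes at most 62.5 mm and 10.7 degrees, less where a joint would pass 70% of its speed; a pose out of reach is approached as far as the arm can. A call with a gripper value outside its range is refused whole. The fingers move at their own pace and stop on an object; FORCE is the grip in N (left out, the last holds). Time passes only in rows, so rows that do not move let the fingers close. It gives the time, the measured TCP pose, the force, the opening and the grip force at its end, in the units of the state.
- robot.get_obs(): the state, without advancing time (a new reading comes with each control period).
- robot.camera(name): name is "side" or "top"; returns the picture (420x560x3 uint8, blue, green, red); there is no depth.
- robot.camera_model(name): a dict with "fx", "fy", "cx", "cy" (pixels), "R" (3x3) and "t" (3): a world point X has camera coordinates R X + t. Camera axes: x right, y down, z forward; pixel columns grow to the right and rows downward; lengths in m; the calibration is good to about 2 mm. A picture is of the moment at which its call begins. camera_model takes no time and is no camera call.
- robot.hand_in(): hands the job in; it is judged then, once.
Trained networks look in the newest picture that a camera, given by its name, has taken for a name from the list of things; names that differ only in an ending like _2 or _b are one class to them, and where a whole thing is asked for, a point or a joint stands for the part that bears it (a point fixed in the world has none). Each returns a list of dicts, best first, with "conf" (0 to 1); they miss things now and then, are a little off and sometimes report something else, mostly with a low value. They report only what shows in the picture. A call takes as long as a camera call. They do not tell look-alikes from the thing itself.
- robot.look_for(camera, label): "extent" ([centre column, centre row, width, height] in pixels, round what is visible of it).
- robot.outline_of(camera, label): "region" (420x560 bool, what is visible of it) and "extent" ([centre column, centre row, width, height] in pixels, round what is visible of it).
The state is a dict: "time": time; "q": joint angles; "joint_velocities": joint speeds; "joint_torque": joint torques, N m; "position": TCP position; "tool_rot": TCP orientation; "ft_force": force on the tool from outside, world axes, zero at the start; "moment": the same for the moment, N m; "grip_width": finger opening in m; "grip_force": force on a finger pad.
Only numpy, scipy, OpenCV 4.12 (cv2) and the standard library are available. Lean on these libraries where they do the work, as an engineer would, in place of code of your own. Each camera call takes 0.05 s, during which the arm holds its last target. There are 200 camera calls.

## Working session

There is one attempt and no reset: what is moved stays moved. The work goes in short steps, Python scripts to look and compute and a shell command to move; the robot and the scene stay as the last step left them, time stands still between calls to the robot, and variables do not carry over. Pictures are saved under pics/ and viewed, at most 10 in all, crops included, and the job is handed in when it is done.

```bash
mkdir -p pics; ls; python3 - <<'E'
from rig import robot
import cv2,numpy as np
for n in("top","side"):
    im=robot.camera(n); cv2.imwrite(f"pics/{n}0.png",im); m=robot.camera_model(n)
    R=np.array(m["R"]);print(n,m["fx"],m["cx"],m["cy"],(-R.T@np.array(m["t"])).round(3),R.round(3).tolist())
o=robot.get_obs();print(o,robot.tcp_to_tips)
E
```

```text
pics
top 466.93536355547235 287.0942035419268 208.03996543144945 [ 0.304 -0.077  1.406] [[-0.02, -1.0, -0.006], [-0.984, 0.021, -0.174], [0.174, 0.003, -0.985]]
side 490.7918018464719 276.68658465125515 220.24104195799845 [ 0.272 -0.926  1.003] [[0.957, -0.29, 0.005], [-0.202, -0.677, -0.708], [0.209, 0.676, -0.706]]
{'time': 0.1, 'q': array([ 9.60493548e-01,  5.28395156e-01,  1.43375265e+00, -3.94852497e-05,
        1.18138775e+00, -1.78505572e-01]), 'joint_velocities': array([-8.10315122e-05, -2.86904278e-03, -2.85220047e-03, -6.32529963e-04,
       -1.71206488e-04,  1.83937383e-03]), 'joint_torque': array([ 6.28204202e-05, -4.40986633e+01, -1.77150357e+01,  6.35298388e-02,
        5.34598588e-02, -6.68914140e-05]), 'position': array([0.2611719 , 0.56709757, 0.21906284]), 'tool_rot': array([ 2.14217817e-01,  9.76785433e-01, -9.03883716e-04, -3.56432276e-04]), 'ft_force': array([-0.43619922, -1.02896563, -0.1451835 ]), 'moment': array([-0.0249719 ,  0.01332156, -0.05297915]), 'grip_force': 0.0, 'grip_width': 0.08690649959145882} 0.022
```

View pics/top0.png

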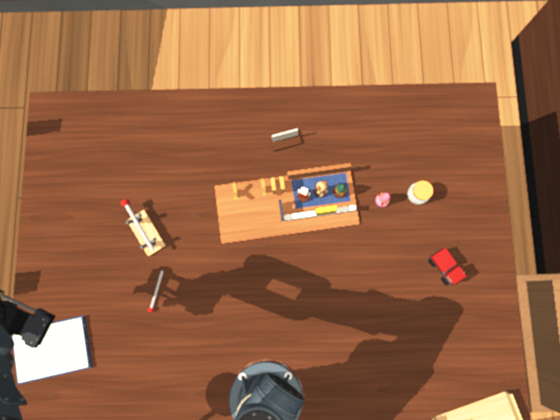

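View pics/side0.png

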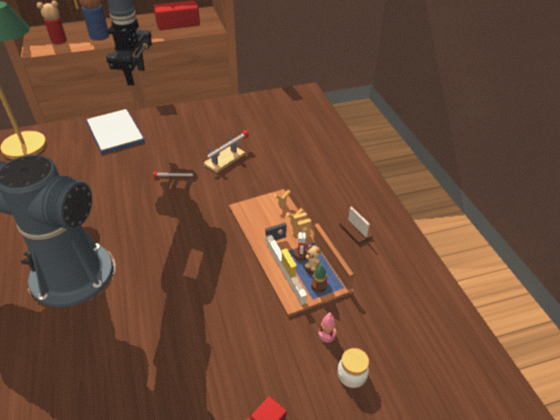

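The top view shows the board at about (287,203), its yellow plate at (327,209), and the pin in its stand at (140,228) with its head at (125,203). There is a second pin lying on the table at (156,290), head at (151,309). The one in the stand looks larger and fits the description, and the pink rocket at (383,199) is the decoy. I'll confirm this in enlarged crops.

```bash
python3 - <<'E'
import cv2,numpy as np
t=cv2.imread("pics/top0.png");s=cv2.imread("pics/side0.png")
def crop(im,x,y,w,h,k,f):
    c=cv2.resize(im[y:y+h,x:x+w],None,fx=k,fy=k,interpolation=cv2.INTER_CUBIC)
    for i in range(0,w,10):
        cv2.line(c,(i*k,0),(i*k,6 if i%50 else 14),(255,255,255),1); cv2.putText(c,str(x+i),(i*k,24),0,.35,(255,255,255),1)
    for i in range(0,h,10):
        cv2.line(c,(0,i*k),(6,i*k),(255,255,255),1); cv2.putText(c,str(y+i),(8,i*k+4),0,.35,(255,255,255),1)
    cv2.imwrite(f,c)
crop(t,208,155,158,95,5,"pics/c_board.png")
crop(t,105,190,90,130,4,"pics/c_pin.png")
crop(s,225,180,130,135,4,"pics/c_side.png")
E
```

```text
(no output)
```

View pics/c_board.png

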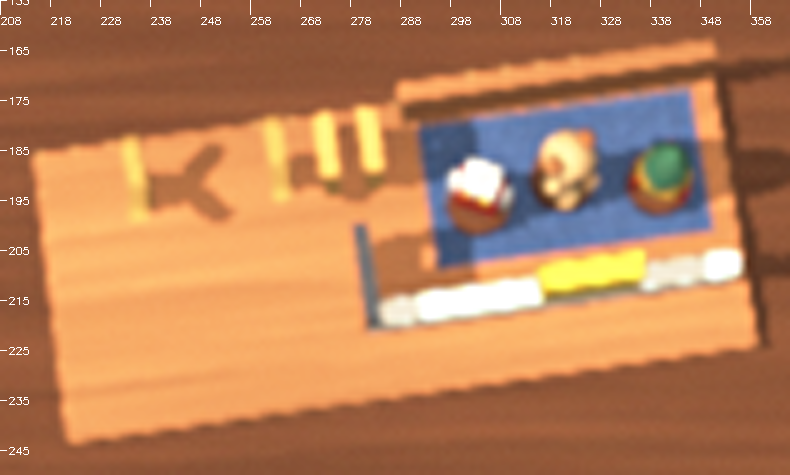

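View pics/c_pin.png

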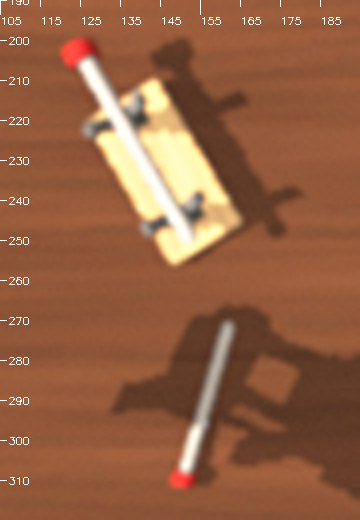

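The pin in the stand, (125,203)–(152,250), is about 55 px long. The one on the table is about 41 px, so the stand's pin is the larger and the one wanted. The board corners show at (215,185), (221,244) and (359,224).

```bash
cat > h.py <<'E'
from rig import robot
import cv2,numpy as np
from scipy.optimize import least_squares
M={n:robot.camera_model(n) for n in("top","side")}
def proj(n,X):
    m=M[n];c=np.array(X)@np.array(m["R"]).T+np.array(m["t"])
    return np.stack([m["fx"]*c[...,0]/c[...,2]+m["cx"],m["fy"]*c[...,1]/c[...,2]+m["cy"]],-1)
def ray(n,uv,z):
    m=M[n];R=np.array(m["R"]);o=-R.T@np.array(m["t"])
    d=R.T@np.array([(uv[0]-m["cx"])/m["fx"],(uv[1]-m["cy"])/m["fy"],1]);return o+d*(z-o[2])/d[2]
def w(p,X):
    X=np.array(X,float)/1000;c,s=np.cos(p[2]),np.sin(p[2])
    return np.stack([p[0]+c*X[...,0]-s*X[...,1],p[1]+s*X[...,0]+c*X[...,1],X[...,2]],-1)
E
python3 - <<'E'
from h import *
P=[([90,210,12],(215,185.4)),([-90,210,12],(221.4,244)),([-90,-210,12],(359.4,224.2)),([75,-15,72],(288.4,179.5-8))]
X=[a for a,_ in P][:3];U=np.array([b for _,b in P][:3])
r=least_squares(lambda p:(proj("top",w(p,X))-U).ravel(),[.4,-.1,.1]);p=r.x
print("board",p.round(4),r.fun.round(2))
for n in("top","side"):
  for l,q in dict(c1=[90,210,12],c2=[-90,210,12],c3=[-90,-210,12],c4=[90,-210,12],bbA=[75,-15,72],bbB=[75,-205,72],lugo=[55,36,72],outer=[55,151,61],mouth=[55,36,50]).items(): print(n,l,proj(n,w(p,q)).round(1),end=' ')
  print()
a=ray("top",(125,203.3),.05);b=ray("top",(152.5,250),.05);print(a,b,np.hypot(*(a-b)[:2]))
for l in("carrier","rail_push","pin","cradle"):
  for n in("top","side"):
    print(l,n,[(np.round(d["extent"],1),round(d["conf"],2)) for d in robot.look_for(n,l)])
E
```

```text
board [ 0.5607 -0.0713  0.1191] [-0.37  0.2  -0.05 -0.31  0.42  0.1 ]
top c1 [214.6 185.6] top c2 [221.3 243.7] top c3 [359.8 224.3] top c4 [350.1 166.9] top bbA [288.  175.5] top bbB [351.9 166.7] top lugo [271.7 184.5] top outer [233.2 190.7] top mouth [272.  186.1] 
side c1 [283.7 188.5] side c2 [228.  204.5] side c3 [287.2 314.4] side c4 [352.6 290.3] side bbA [313.6 224.2] side bbB [349.  275.7] side lugo [298.5 214. ] side outer [281.3 191.3] side mouth [298.3 219.8] 
[0.56834105 0.40713391 0.05      ] [0.42825555 0.32134599 0.05      ] 0.16426659272521463
carrier top [(array([286.1, 202.2, 147.7,  81.2]), 0.84)]
carrier side [(array([290.3, 253.1, 124.6, 122.6]), 0.97), (array([229.9, 144.4,  43. ,  28.5]), 0.59)]
rail_push top [(array([318. , 210.3,  73.3,  24.3]), 0.88)]
rail_push side [(array([285.3, 262.2,  42.6,  77.3]), 0.6)]
pin top [(array([137.7, 224.1,  35. ,  50.7]), 0.6), (array([157.4, 291.5,  15.4,  43.3]), 0.6)]
pin side [(array([228.8, 145.2,  37.5,  25.1]), 0.72)]
cradle top [(array([145.9, 233.8,  38.6,  42.2]), 0.9), (array([340.3, 191.8,  10.6,  10.1]), 0.4)]
cradle side [(array([222.2, 156.8,  39.1,  26.5]), 0.64)]
```

View pics/c_side.png

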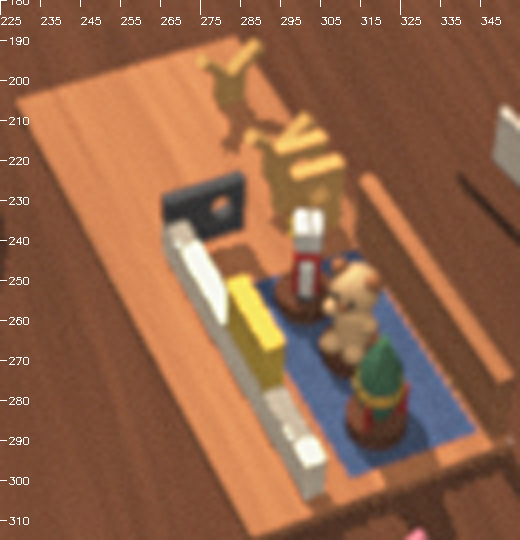

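```bash
cat >> h.py <<'E'
from scipy.spatial.transform import Rotation as Rn
def go(tgt,yaw=None):
    """print shift in the tool's axes to tgt (world, m) from the measured pose, and roll to yaw (deg) of tool x"""
    o=robot.get_obs();R=Rn.from_quat(o["tool_rot"]).as_matrix();d=R.T@(np.array(tgt)-o["position"])
    y=np.degrees(np.arctan2(R[1,0],R[0,0]));s=f"shift mm {(d*1000).round(1)} yaw {y:.2f} tilt {R[2,2]:.5f}"
    if yaw is not None: s+=f" roll {-((yaw-y+180)%360-180)/10:.2f}"
    print(s)
E
python3 - <<'E'
from h import *
X=[[90,210,12],[-90,210,12],[-90,-210,12]]
Ut=np.array([(215,185.4),(221.4,244),(359.4,224.2)]);Us=np.array([(284.8,189.1),(229.2,205.3),(287.5,314)])
r=least_squares(lambda p:np.r_[(proj("top",w(p,X))-Ut).ravel(),(proj("side",w(p,X))-Us).ravel()],[.4,-.1,.1]);p=r.x
print("board",p.round(4),np.degrees(p[2]),r.fun.round(2)); np.save("board.npy",p)
y=ray("top",(326.4,209.4),.092);c,s=np.cos(p[2]),np.sin(p[2]);d=y[:2]-p[:2];print("plate board",c*d[0]+s*d[1],-s*d[0]+c*d[1])
print("mouth",w(p,[55,36,50]),"lane",w(p,[55,116,50]))
# approach behind plate: board x -110
t=w(p,[-115,-110,220]);print(t);go(t,np.degrees(p[2]))
# pin from both cameras
def pinpts(q): 
    u=np.array([np.cos(q[2]),np.sin(q[2])]);m=q[:2];return np.array([[*(m+u*.096),.05],[*(m-u*.07),.05]])
print(proj("side",pinpts([.4874,.3576,np.radians(31.5)])).round(1))
im=robot.camera("side");c=cv2.resize(im[120:180,195:265],None,fx=8,fy=8,interpolation=cv2.INTER_CUBIC);cv2.imwrite("pics/pinside.png",c)
E
```

```text
board [ 0.5617 -0.072   0.117 ] 6.701279698297126 [-0.1  -0.28  0.09 -0.79  0.59 -0.09 -0.59 -0.52 -0.65 -0.81 -0.01  0.57]
plate board -0.0445339269201973 -0.10849109566883712
mouth [ 0.61215866 -0.02981087  0.05      ] lane [0.60282322 0.04964257 0.05      ]
[ 0.46035725 -0.1946512   0.22      ]
shift mm [-499.6 -609.1   -0. ] yaw 155.26 tilt -1.00000 roll 14.86
[[244.5 133.7]
 [207.7 156.5]]
```

View pics/pinside.png

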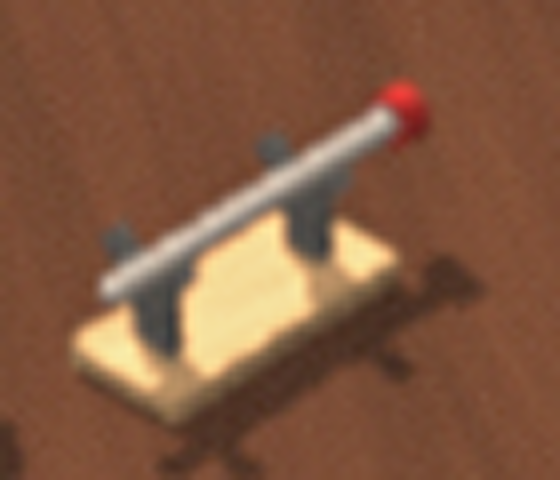

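The side view agrees with the top-view pin estimate to about 1 px: head (245.6,134.1), tip (208.1,155.9). Next I go behind the plate.

```bash
python3 -m jog '[0,-0.0357,-0.0435,0,0, 0,-0.0357,-0.0435,0,0, 0,-0.0357,-0.0435,0,0, 0,-0.0357,-0.0435,0,0, 0,-0.0357,-0.0435,0,0, 0,-0.0357,-0.0435,0,0, 0,-0.0357,-0.0435,0,0, 0,-0.0357,-0.0435,0,0, 0,-0.0357,-0.0435,0,0, 0,-0.0357,-0.0435,0,0, 0,-0.0357,-0.0435,0,0, 0,-0.0357,-0.0435,0,0, 0,-0.0357,-0.0435,0,0, 0,-0.0357,-0.0435,0,0, 0,0,0,0,0]' 10
python3 -m jog '[0,0,0,0,1, 0,0,0,0,1, 0,0,0,0,1, 0,0,0,0,1, 0,0,0,0,1, 0,0,0,0,1, 0,0,0,0,1, 0,0,0,0,1, 0,0,0,0,1, 0,0,0,0,1, 0,0,0,0,1, 0,0,0,0,1, 0,0,0,0,1, 0,0,0,0,1, 0,0,0,0,0.86, 0,0,0,0,0]'
python3 -c "
from h import *
p=np.load('board.npy');go(w(p,[-85,-110,82]),6.7)"
```

```text
time: 2.42
position: [0.4624, -0.1992, 0.2203]
tool_rot: [0.217, 0.976, -0.001, 0.002]
ft_force: [0.0, 1.4, 0.0]
grip_width: 0.0004
grip_force: 0.0
time: 4.42
position: [0.4601, -0.1934, 0.22]
tool_rot: [0.998, 0.059, -0.0, -0.0]
ft_force: [-0.1, -0.4, -0.2]
grip_width: 0.0005
grip_force: 0.0
shift mm [ 30.1   1.5 138. ] yaw 6.82 tilt -1.00000 roll 0.01
```

```bash
python3 -m jog '[0,0.030,0.001,0.04,0, 0,0,0,0.05,0, 0,0,0,0.048,0, 0,0,0,0,0, 0,0.005,0,0,0, 0,0.005,0,0,0, 0,0.005,0,0,0, 0,0.004,0,0,0, 0,0.003,0,0,0, 0,0.003,0,0,0, 0,0.003,0,0,0, 0,0.003,0,0,0, 0,0.003,0,0,0, 0,0.003,0,0,0, 0,0.003,0,0,0, 0,0.003,0,0,0]'
python3 -m jog '[0,0.003,0,0,0, 0,0.003,0,0,0, 0,0.003,0,0,0, 0,0.003,0,0,0, 0,0.003,0,0,0, 0,0.003,0,0,0, 0,0.003,0,0,0, 0,0.003,0,0,0, 0,0.003,0,0,0]'
python3 -c "
from h import *
p=np.load('board.npy');go(w(p,[4.5,-110,82]),6.7)
cv2.imwrite('pics/push1.png',np.vstack([cv2.resize(robot.camera('side')[180:320,210:370],None,fx=3.5,fy=3.5)]))"
```

```text
time: 6.42
position: [0.5332, -0.1869, 0.0818]
tool_rot: [0.998, 0.058, -0.0, -0.0]
ft_force: [-2.7, -0.3, 0.2]
grip_width: 0.0005
grip_force: 1.1
time: 7.55
position: [0.5595, -0.1838, 0.0819]
tool_rot: [0.998, 0.058, -0.001, -0.0]
ft_force: [-5.6, 1.8, 1.9]
grip_width: 0.0006
grip_force: 2.6
shift mm [19.8 -0.8 -0.2] yaw 6.67 tilt -1.00000 roll -0.00
```

View pics/push1.png

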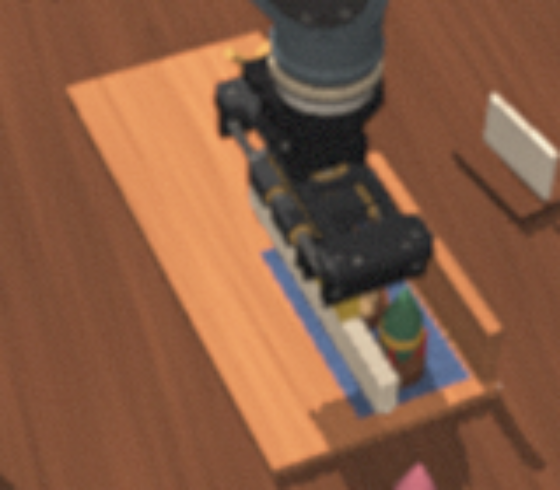

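The rail moves with a light force (about 5 N), and the rocket is upright at the bar. I'll continue gently to the stop.

```bash
python3 -m jog '[0,0.003,0,0,0, 0,0.003,0,0,0, 0,0.003,0,0,0, 0,0.003,0,0,0, 0,0.003,0,0,0, 0,0.002,0,0,0, 0,0.0015,0,0,0, 0,0.0015,0,0,0]'
python3 -m jog '[0,0.001,0,0,0, 0,0.001,0,0,0, 0,0.001,0,0,0, 0,0,0,0,0]'
python3 -c "
from h import *
p=np.load('board.npy');go(w(p,[4.5,-110,82]),6.7)"
```

```text
time: 8.6
position: [0.5783, -0.1814, 0.0818]
tool_rot: [0.998, 0.058, -0.002, -0.0]
ft_force: [-9.2, -0.2, 4.4]
grip_width: 0.0002
grip_force: 4.5
time: 9.1
position: [0.5784, -0.1814, 0.0818]
tool_rot: [0.998, 0.059, -0.005, -0.001]
ft_force: [-13.5, -2.3, 7.9]
grip_width: 0.0003
grip_force: 6.7
shift mm [ 0.8 -0.6 -0.2] yaw 6.75 tilt -0.99995 roll 0.00
```

```bash
python3 -m jog '[0,0.002,0,0,0, 0,0.001,0,0,0, 0,0,0,0,0]'
python3 -m jog '[0,-0.01,0,0,0, 0,-0.02,0,0,0, 0,-0.03,0,0,0, 0,0,0,-0.05,0, 0,0,0,-0.06,0, 0,0,0,-0.03,0, 0.087,0,0,0,0]'
python3 -c "
from h import *
p=np.load('board.npy');go([.488,.357,.22],31.5)"
```

```text
time: 9.48
position: [0.5785, -0.1814, 0.0818]
tool_rot: [0.998, 0.059, -0.008, -0.001]
ft_force: [-19.1, -3.7, 11.0]
grip_width: 0.0006
grip_force: 9.7
time: 10.35
position: [0.5303, -0.19, 0.2257]
tool_rot: [0.998, 0.058, 0.006, 0.003]
ft_force: [-0.0, -0.3, -0.5]
grip_width: 0.0052
grip_force: 0.0
shift mm [  21.3 -548.2    1.9] yaw 6.65 tilt -0.99992 roll -2.48
```

```bash
python3 -m jog '[0.087,0.003,-0.055,0,0, 0.087,0.003,-0.055,0,0, 0.087,0.003,-0.055,0,0, 0.087,0.002,-0.055,0,0, 0.087,0.002,-0.055,0,0, 0.087,0.002,-0.055,0,0, 0.087,0.002,-0.055,0,0, 0.087,0.002,-0.055,0,0, 0.087,0.002,-0.055,0,0, 0.087,0.002,-0.053,0,0, 0.087,0,0,0,-0.83, 0.087,0,0,0,-0.83, 0.087,0,0,0,-0.82, 0.087,0,0,0,0]'
python3 - <<'E'
from h import *
im=robot.camera('top'); sd=robot.camera('side')
p=np.load('board.npy');go([.488,.357,.10],31.5)
cr=lambda im,x,y,w,h,k:cv2.resize(im[y:y+h,x:x+w],None,fx=k,fy=k,interpolation=cv2.INTER_CUBIC)
a=cr(im,265,150,100,80,5);b=cr(sd,255,190,100,120,3.3333)
cv2.imwrite('pics/home.png',np.hstack([a,b]) if a.shape[0]==b.shape[0] else a)
E
```

```text
time: 12.1
position: [0.4857, 0.3594, 0.2204]
tool_rot: [0.963, 0.27, -0.0, -0.0]
ft_force: [0.3, 0.1, -0.1]
grip_width: 0.0871
grip_force: 0.0
shift mm [  0.9   3.1 121. ] yaw 31.32 tilt -1.00000 roll -0.02
```

View pics/home.png

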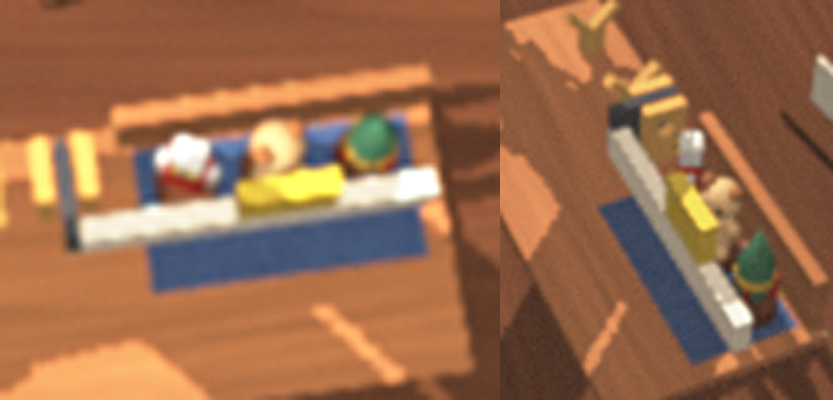

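The rail is home: the tongue is between the lugs at about (67,195) in the crop, and all three toys stand upright in a row. Now I grasp the pin.

```bash
python3 -m jog '[0.07,0.001,0.003,0.05,0, 0.07,0,0,0.05,0, 0.07,0,0,0.04,0, 0.07,0,0,0.02,0, 0.07,0,0,0.008,0, 0.07,0,0,0,0]' 25
python3 -m jog '[0,0,0,0,0, 0,0,0,0,0, 0,0,0,0,0, 0,0,0,0,0, 0,0,0,0,0, 0,0,0,0,0]' 25
python3 -c "
from h import *
go([.488,.357,.053],31.5);print(robot.get_obs()['ft_force'])"
```

```text
time: 12.95
position: [0.4882, 0.357, 0.0538]
tool_rot: [0.963, 0.271, 0.0, -0.0]
ft_force: [0.3, 0.4, 0.5]
grip_width: 0.0703
grip_force: 0.0
time: 13.7
position: [0.488, 0.357, 0.0539]
tool_rot: [0.963, 0.271, -0.0, -0.0]
ft_force: [0.0, -0.3, -1.0]
grip_width: 0.018
grip_force: 0.0
shift mm [ 0.1 -0.   0.9] yaw 31.46 tilt -1.00000 roll -0.00
[ 0.04682079 -0.28536786 -1.03967588]
```

```bash
python3 -m jog '[0,0,0,0,0, 0,0,0,0,0, 0,0,0,0,0]' 25
python3 -m jog '[0,0,0,-0.02,0, 0,0,0,-0.04,0, 0,0,0,-0.05,0, 0,0,0,-0.04,0, 0,0,0,0,0]'
python3 - <<'E'
from h import *
im=robot.camera('side');tp=robot.camera('top');p=np.load('board.npy')
for n,i in(('side',im),('top',tp)):
    hsv=cv2.cvtColor(i,cv2.COLOR_BGR2HSV);m=(((hsv[...,0]<6)|(hsv[...,0]>174))&(hsv[...,1]>190)&(hsv[...,2]>130)).astype(np.uint8)
    k,l,s,c=cv2.connectedComponentsWithStats(m);print(n,[(s[j].tolist(),c[j].round(1)) for j in range(1,k) if s[j,4]>8])
o=robot.get_obs();R=Rn.from_quat(o["tool_rot"]).as_matrix();g=o["position"]+R[:,2]*.003
for n in("side","top"): print(n,"head mid exp",proj(n,g+R[:,0]*.096).round(1),"+10mm",proj(n,g+R[:,0]*.106).round(1),"tip",proj(n,g-R[:,0]*.07).round(1))
cv2.imwrite('pics/held.png',np.hstack([cv2.resize(q,None,fx=5,fy=5,interpolation=cv2.INTER_CUBIC) for q in(im[85:165,190:270],tp[170:250,80:160])]))
go(w(p,[55,116,130]),96.7)
E
```

```text
time: 14.08
position: [0.488, 0.3569, 0.0539]
tool_rot: [0.963, 0.271, -0.0, 0.0]
ft_force: [1.0, -0.5, -0.4]
grip_width: 0.0007
grip_force: 0.0
time: 14.7
position: [0.4903, 0.3581, 0.2079]
tool_rot: [0.963, 0.271, 0.004, -0.001]
ft_force: [-0.2, 0.3, -0.3]
grip_width: 0.0006
grip_force: 0.0
side [([274, 408, 6, 8, 10], array([276. , 411.5]))]
top [([124, 200, 5, 4, 15], array([125.8, 201.3])), ([433, 248, 23, 24, 304], array([443.7, 259.3])), ([448, 267, 17, 17, 153], array([456.3, 274.6]))]
side head mid exp [242.6  93.6] +10mm [244.9  92.3] tip [203.  115.5]
top head mid exp [105.2 192.3] +10mm [103.4 189.2] tip [136.  245.1]
shift mm [-62.  322.1  74. ] yaw 31.46 tilt -1.00000 roll -6.52
```

View pics/held.png

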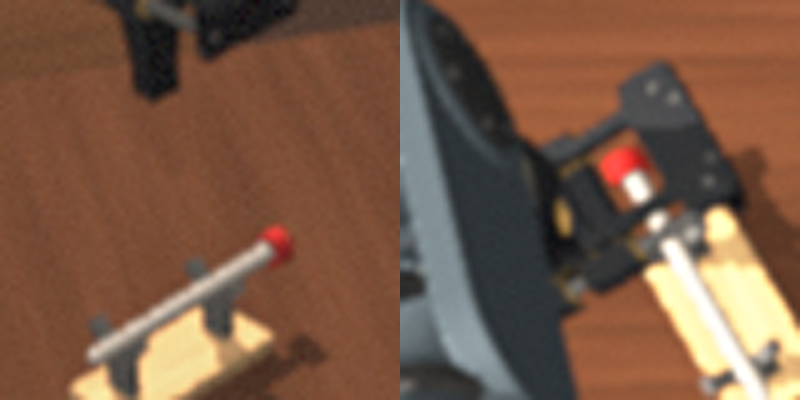

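The grasp missed: the fingers closed to 0.7 mm and the pin is still in its stand with its head at (245,134) in the side view, unmoved. The fingertip's lower end shows at about (221,104), so I'll check that against where the model puts it.

```bash
python3 - <<'E'
from h import *
im=robot.camera('side');o=robot.get_obs();R=Rn.from_quat(o["tool_rot"]).as_matrix();t=o["position"]
print(t,o["grip_width"])
for d in(-.02,0,.01,.022): print(d,proj("side",t+R[:,2]*d).round(1))
for s in(-1,1):
  for e in(-1,1): print("tip corner",proj("side",t+R@[s*.0095,e*.015,.022]).round(1))
g=im.max(2)
print((g[84:120,206:242:2]))
E
```

```text
[0.487035   0.35649311 0.20293463] 0.0006917848390295023
-0.02 [219.6  99.6]
0 [220.1 105.4]
0.01 [220.3 108.3]
0.022 [220.6 111.8]
tip corner [214.9 111.2]
tip corner [221.8 114.9]
tip corner [219.5 108.7]
tip corner [226.3 112.3]
[[ 43  82  56  38  48  44  68  62  69  77  45  45  48  51  51  43  41  35]
 [ 74  63  52  42  49  52 105  83  37  42  43  46  50  47  43  40  34  30]
 [105  86  63  36  38  69 113  92  43  35  36  45  45  44  38  31  30  27]
 [121 118  86  45  36  75 114  85  67  45  49  44  42  40  39  32  23  28]
 [121 124 108  73  39  65 103  79  84  62  74  65  36  36  35  29  29  23]
 [119 117 119  99  39  42  90  63  82  84  92  68  25  34  26  22  24  23]
 [115 112 111 109  40  29  53  39  60  76  91  65  28  27  20  30  20  15]
 [111 110 109 112  49  36  33  30  31  57  76  60  27  25  26  32  27  24]
 [110 111 112 113  59  35  30  17  27  37  84  56  25  40  26  27  19  28]
 [114 113 114 119  73  40  30  23  29  43  98  70  22  51  27  26  35  58]
 [115 115 115 114  80  28  27  17  27  46 110  81  32  54  28  24  56  95]
 [117 113 115 116  81  30  27  20  16  51 1
[... 1132 characters left out ...]
121 117 116 121 124 127]
 [121 126 129 130 128 124 117 119 119 124 124 121 121 118 115 118 123 127]
 [121 129 129 130 130 127 122 117 122 122 124 122 119 118 118 118 124 125]
 [120 126 126 132 132 127 125 119 115 121 123 121 119 118 115 115 121 124]
 [119 127 125 131 127 128 120 122 117 118 125 120 123 119 115 114 122 126]
 [119 123 129 128 131 125 126 125 118 118 123 123 121 118 117 114 116 122]
 [121 124 126 130 133 127 123 125 121 119 123 126 121 114 117 113 118 121]
 [121 122 130 129 130 131 123 125 122 115 121 129 121 120 119 116 116 119]
 [124 124 128 129 130 125 126 125 123 120 123 128 125 121 119 119 112 121]
 [124 122 124 125 130 127 125 127 125 118 126 131 122 118 119 118 114 118]]
```

```bash
python3 - <<'E'
from h import *
t0=np.array([.2612,.5671,.2191]);q=[2.14217817e-01,9.76785433e-01,-9.0e-04,-3.56e-04];R0=Rn.from_quat(q).as_matrix()
for n in("side","top"):
  im=cv2.imread(f"pics/{n}0.png").max(2)
  for e in(-1,1): print(n,"finger",e,[proj(n,t0+R0@[0,e*.051,d]).round(0).tolist() for d in(-.045,0,.022)])
  u=proj(n,t0).astype(int);a=im[max(0,u[1]-24):u[1]+24:2,max(0,u[0]-34):u[0]+34:2]
  print(u);print('\n'.join(''.join('#' if v<45 else '+' if v<80 else '.' for v in r) for r in a))
# same for now (closed)
n="side";im=robot.camera(n).max(2);t=robot.get_obs()["position"];u=proj(n,t).astype(int)
print(u);print('\n'.join(''.join('#' if v<45 else '+' if v<80 else '.' for v in r) for r in im[u[1]-40:u[1]+14:1,u[0]-40:u[0]+40:1]))
E
```

```text
side finger -1 [[127.0, 72.0], [130.0, 86.0], [132.0, 92.0]]
side finger 1 [[139.0, 57.0], [141.0, 70.0], [143.0, 76.0]]
[135  77]
......+++++#+++#.+++#.............
...+++++++++++#+.+++#.............
...+++++++#++++#+++##.............
...+#######+####+####.............
...+#################+............
....++###############+............
....++########+##++##+............
....+##########+#..###............
.....++++++#####+..###............
...........+###+..................
............###+..................
............+###..................
............+###..................
.............###+.................
.............###+.................
.............+###.................
..............+++.................
..................................
..................................
..................................
..................................
..................................
..................................
..................................
top finger -1 [[41.0, 323.0], [50.0, 322.0], [55.0, 321.0]]
top finger 1 [[4.0, 305.0], [14.0, 305.0], [19.0, 305.0]]
[ 32 313]
.
[... 4498 characters left out ...]
....................................................
................................................................................
................................................................................
................................................................................
................................................................................
................................................................................
................................................................................
................................................................................
................................................................................
```

In both the start picture and now, the fingertips show about 6–7 px (some 20 mm) higher than the model says. I'll touch the free table with the closed fingers to find the true tip height.

```bash
python3 -m jog '[0,0,0.05,0,0, 0,0,0.05,0,0, 0,0,0.04,0.05,0, 0,0,0,0.06,0, 0,0,0,0.04,0, 0,0,0,0.014,0, 0,0,0,0,0]'
for i in 1; do python3 -m jog '[0,0,0,0.003,0, 0,0,0,0.003,0, 0,0,0,0.003,0, 0,0,0,0.003,0]'; done
python3 -m jog '[0,0,0,0.003,0, 0,0,0,0.003,0]'
```

```text
time: 15.78
position: [0.5597, 0.2383, 0.0399]
tool_rot: [0.963, 0.271, -0.001, -0.0]
ft_force: [1.0, -0.2, 0.5]
grip_width: 0.0002
grip_force: 0.0
time: 16.27
position: [0.5608, 0.2385, 0.0295]
tool_rot: [0.963, 0.271, 0.0, 0.0]
ft_force: [0.4, 0.2, 0.1]
grip_width: 0.0002
grip_force: 0.0
time: 16.52
position: [0.5605, 0.2383, 0.0229]
tool_rot: [0.963, 0.271, -0.0, -0.0]
ft_force: [0.5, 0.1, 0.3]
grip_width: 0.0006
grip_force: 0.0
```

```bash
python3 -m jog '[0,0,0,0.003,0, 0,0,0,0.002,0]'; python3 -m jog '[0,0,0,0.003,0, 0,0,0,0.002,0]'; python3 -m jog '[0,0,0,0.003,0]'; python3 -m jog '[0,0,0,0.003,0]'
```

```text
time: 16.77
position: [0.5604, 0.2383, 0.0178]
tool_rot: [0.963, 0.271, -0.0, -0.0]
ft_force: [0.4, -0.1, 0.3]
grip_width: 0.0002
grip_force: 0.0
time: 17.02
position: [0.5605, 0.2383, 0.0129]
tool_rot: [0.963, 0.271, -0.0, -0.0]
ft_force: [0.8, 0.2, -0.2]
grip_width: 0.0004
grip_force: 0.0
time: 17.15
position: [0.5606, 0.2384, 0.01]
tool_rot: [0.963, 0.271, 0.0, -0.0]
ft_force: [0.1, 0.2, 0.2]
grip_width: 0.0003
grip_force: 0.0
time: 17.27
position: [0.5605, 0.2384, 0.007]
tool_rot: [0.963, 0.271, 0.0, 0.0]
ft_force: [0.2, -0.1, -0.2]
grip_width: 0.0004
grip_force: 0.0
```

```bash
python3 -m jog '[0,0,0,0.003,0]'; python3 -m jog '[0,0,0,0.003,0]'; python3 -m jog '[0,0,0,0.002,0]'; python3 -m jog '[0,0,0,0.002,0]'
```

```text
time: 17.4
position: [0.5605, 0.2383, 0.0039]
tool_rot: [0.963, 0.271, -0.0, -0.0]
ft_force: [0.5, -0.5, -0.9]
grip_width: 0.0003
grip_force: 0.0
time: 17.52
position: [0.5605, 0.2383, 0.001]
tool_rot: [0.963, 0.271, -0.0, -0.0]
ft_force: [-1.0, 0.3, 0.2]
grip_width: 0.0007
grip_force: 0.0
time: 17.65
position: [0.5604, 0.2383, -0.0011]
tool_rot: [0.963, 0.271, -0.0, -0.0]
ft_force: [-1.2, -0.6, -1.1]
grip_width: 0.0006
grip_force: 0.0
time: 17.77
position: [0.5605, 0.2384, -0.0022]
tool_rot: [0.963, 0.271, -0.0, 0.0]
ft_force: [-3.5, -0.7, 14.3]
grip_width: 0.0006
grip_force: 7.1
```

Contact comes at a reported z of -0.002, so the fingertips are at z_reported + 2 mm, about 24 mm higher than stated. I'll grasp at a reported z of 0.029.

```bash
python3 -m jog '[0.06,0,0,-0.03,0, 0.06,0,0,-0.05,0, 0.06,0,0,-0.05,0, 0.06,0,-0.05,0,0, 0.06,0,-0.05,0,0, 0.06,0,-0.04,0,0, 0.06,0,0,0,0, 0.06,0,0,0,0]'
python3 -c "
from h import *
go([.488,.357,.029],31.5)"
```

```text
time: 18.77
position: [0.4877, 0.3575, 0.1271]
tool_rot: [0.962, 0.271, 0.0, 0.0]
ft_force: [-0.4, -0.4, 0.5]
grip_width: 0.0593
grip_force: 0.0
shift mm [-0.   0.5 98.1] yaw 31.49 tilt -1.00000 roll -0.00
```

```bash
python3 -m jog '[0.06,0,0,0.04,0, 0.06,0,0,0.03,0, 0.06,0,0,0.02,0, 0.06,0,0,0.008,0, 0,0,0,0,0, 0,0,0,0,0, 0,0,0,0,0, 0,0,0,0,0, 0,0,0,0,0, 0,0,0,0,0, 0,0,0,0,0, 0,0,0,0,0]' 25
python3 -m jog '[0,0,0,-0.02,0, 0,0,0,-0.04,0, 0,0,0,-0.05,0, 0,0,0,-0.05,0, 0,0,0,0,0]'
python3 - <<'E'
from h import *
im=robot.camera('side');p=np.load('board.npy')
hsv=cv2.cvtColor(im,cv2.COLOR_BGR2HSV);m=(((hsv[...,0]<8)|(hsv[...,0]>172))&(hsv[...,1]>150)&(hsv[...,2]>90)).astype(np.uint8)
k,l,s,c=cv2.connectedComponentsWithStats(m);print([(s[j].tolist(),c[j].round(1)) for j in range(1,k) if s[j,4]>6])
o=robot.get_obs();R=Rn.from_quat(o["tool_rot"]).as_matrix();g=o["position"]+[0,0,.021]
for a in(.086,.096,.106,-.07): print(a,proj("side",g+R[:,0]*a).round(1))
go(w(p,[55,116,110]),96.7)
E
```

```text
time: 20.27
position: [0.4877, 0.3576, 0.0293]
tool_rot: [0.963, 0.271, 0.0, 0.0]
ft_force: [0.5, -2.5, 2.4]
grip_width: 0.0111
grip_force: 25.0
time: 20.9
position: [0.4899, 0.3596, 0.1934]
tool_rot: [0.963, 0.271, 0.005, -0.001]
ft_force: [0.9, 0.4, -1.3]
grip_width: 0.0109
grip_force: 25.0
[([154, 10, 45, 20, 544], array([172.6,  20.5])), ([54, 23, 11, 21, 98], array([57.8, 36.6])), ([153, 171, 4, 7, 22], array([154.3, 173.6])), ([336, 273, 3, 6, 9], array([337.2, 276. ])), ([319, 325, 4, 6, 10], array([320.5, 327.5])), ([246, 396, 41, 24, 571], array([268.7, 410.4]))]
0.086 [240.2  91.3]
0.096 [242.5  90.1]
0.106 [244.7  88.8]
-0.07 [202.6 112.1]
shift mm [-63.6 323.4  80.4] yaw 31.47 tilt -0.99999 roll -6.52
```

The pin is gripped (11 mm). Next I carry it over the lane.

```bash
python3 -m jog '[0,-0.0106,0.0539,0,0, 0,-0.0106,0.0539,0,0, 0,-0.0106,0.0539,0,0, 0,-0.0106,0.0539,0,0, 0,-0.0106,0.0539,0,0, 0,-0.0106,0.0539,0,0, 0,0,0,0,-0.93, 0,0,0,0,-0.93, 0,0,0,0,-0.93, 0,0,0,0,-0.93, 0,0,0,0,-0.93, 0,0,0,0,-0.93, 0,0,0,0,-0.94, 0,0,0,0.06,0, 0,0,0,0,0, 0,0,0,0,0]'
python3 - <<'E'
from h import *
p=np.load('board.npy');go(w(p,[55,116,29]),96.7)
o=robot.get_obs();R=Rn.from_quat(o["tool_rot"]).as_matrix();g=o["position"]+[0,0,.021]
for n in('side','top'):
  im=robot.camera(n)
  hsv=cv2.cvtColor(im,cv2.COLOR_BGR2HSV);m=(((hsv[...,0]<8)|(hsv[...,0]>172))&(hsv[...,1]>150)&(hsv[...,2]>90)).astype(np.uint8)
  k,l,s,c=cv2.connectedComponentsWithStats(m);print([(s[j].tolist(),c[j].round(1)) for j in range(1,k) if s[j,4]>6])
  for a in(.086,.096,.106,-.07): print(n,a,proj(n,g+R[:,0]*a).round(1))
  if n=='side': cv2.imwrite('pics/over.png',cv2.resize(im[140:240,215:345],None,fx=6,fy=6,interpolation=cv2.INTER_CUBIC))
  print([(np.round(d["extent"],1),round(d["conf"],2)) for d in robot.look_for(n,"pin")])
E
```

```text
time: 22.95
position: [0.6017, 0.0488, 0.1288]
tool_rot: [0.665, 0.747, -0.0, -0.001]
ft_force: [-0.2, 0.6, -1.0]
grip_width: 0.0114
grip_force: 25.0
shift mm [ 0.6  1.3 99.8] yaw 96.65 tilt -1.00000 roll -0.00
[([153, 2, 42, 28, 835], array([171.3,  15.9])), ([43, 16, 17, 26, 177], array([51.1, 27. ])), ([153, 171, 4, 7, 24], array([154.4, 173.9])), ([311, 241, 5, 2, 7], array([313.4, 241.3])), ([335, 274, 4, 5, 8], array([336.8, 276.6])), ([320, 325, 3, 6, 11], array([320.6, 328.3])), ([246, 396, 41, 24, 574], array([268.2, 410.6]))]
side 0.086 [274.6 157. ]
side 0.096 [273.2 155. ]
side 0.106 [271.8 153. ]
side -0.07 [298.2 190.7]
[(array([294.5, 182.1,   8.3,  19.3]), 0.62), (array([171.2, 173.1,  35. ,   5.1]), 0.41)]
[([297, 185, 9, 4, 19], array([301.2, 186.7])), ([432, 247, 35, 38, 613], array([448.8, 265.4]))]
top 0.086 [211.5 186.2]
top 0.096 [207.9 186.7]
top 0.106 [204.3 187.2]
top -0.07 [267.6 178.7]
[(array([262.3, 179.1,  13.6,   8.6]), 0.41)]
```

The pin tip shows at (298,191) in the side view, as expected. Lower it into the rests.

```bash
python3 -m jog '[0,0.0006,0.0013,0.03,0, 0,0,0,0.03,0, 0,0,0,0.02,0, 0,0,0,0.01,0, 0,0,0,0.005,0, 0,0,0,0.003,0, 0,0,0,0,0]'
python3 -c "
from h import *
print(robot.get_obs()['ft_force']);p=np.load('board.npy');go(w(p,[55,116,29]),96.7)"
python3 -m jog '[0,0,0,0.001,0, 0,0,0,0,0]'
```

```text
time: 24.02
position: [0.6036, 0.0494, 0.0317]
tool_rot: [0.665, 0.747, 0.0, 0.0]
ft_force: [0.2, 0.2, -0.4]
grip_width: 0.0112
grip_force: 25.0
[ 0.22509031  0.21368282 -0.43485322]
shift mm [ 0.3 -0.8  2.7] yaw 96.66 tilt -1.00000 roll -0.00
time: 24.28
position: [0.6033, 0.0495, 0.0305]
tool_rot: [0.665, 0.747, 0.0, 0.0]
ft_force: [-1.3, -0.3, -1.1]
grip_width: 0.0109
grip_force: 25.0
```

```bash
python3 -m jog '[0,0,0,0.001,0, 0,0,0,0,0]'; python3 -m jog '[0.013,0,0,0,0, 0.016,0,0,0,0, 0.02,0,0,0,0, 0.04,0,0,0,0, 0.05,0,0,0,0, 0.05,0,0,0,0]'
python3 -m jog '[0.05,0,0,-0.03,0, 0.05,0,0,-0.05,0, 0.03,0,0,-0.06,0, 0,0,0,-0.04,0, 0,0.05,0,0,0, 0,0.05,0,0,0, 0,0.05,0,0,0, 0,0.03,0,0,0, 0,0,0,0,0]'
python3 - <<'E'
from h import *
p=np.load('board.npy');go(w(p,[55,240,29]),96.7)
for n in('side','top'):
  im=robot.camera(n)
  for d in robot.look_for(n,"pin"): print(n,np.round(d["extent"],1),round(d["conf"],2))
  for y in (46,116,205,212,219): print(y,proj(n,w(p,[55,y,50])).round(1),end=' ')
  print()
  hsv=cv2.cvtColor(im,cv2.COLOR_BGR2HSV);m=(((hsv[...,0]<8)|(hsv[...,0]>172))&(hsv[...,1]>150)&(hsv[...,2]>90)).astype(np.uint8)
  k,l,s,c=cv2.connectedComponentsWithStats(m);print([(s[j].tolist(),c[j].round(1)) for j in range(1,k) if s[j,4]>6])
E
```

```text
time: 24.52
position: [0.603, 0.0494, 0.0297]
tool_rot: [0.665, 0.747, -0.0, -0.0]
ft_force: [-1.7, -0.5, 5.5]
grip_width: 0.011
grip_force: 25.0
time: 25.28
position: [0.6033, 0.0495, 0.0291]
tool_rot: [0.665, 0.747, 0.0, 0.0]
ft_force: [0.7, 0.2, 0.2]
grip_width: 0.0419
grip_force: 0.0
time: 26.4
position: [0.5815, 0.2304, 0.209]
tool_rot: [0.663, 0.748, 0.0, -0.0]
ft_force: [0.4, 0.5, -0.2]
grip_width: 0.001
grip_force: 0.0
shift mm [-5.8e+01 -1.0e-01  1.8e+02] yaw 96.87 tilt -1.00000 roll 0.02
side [282.6 197.4  23.4  35.3] 0.7
side [172.  173.2  39.    3.4] 0.48
46 [297.2 217.5] 116 [286.7 201.7] 205 [274.4 183. ] 212 [273.4 181.6] 219 [272.5 180.2] 
[([153, 1, 47, 29, 922], array([173. ,  15.6])), ([153, 171, 4, 7, 22], array([154.3, 173.6])), ([269, 177, 9, 10, 50], array([272.6, 180.6])), ([336, 274, 3, 6, 10], array([337.1, 276.7])), ([320, 325, 3, 6, 10], array([320.5, 328.2])), ([246, 396, 41, 24, 563], array([268.5, 410.6]))]
top [241.2 192.8  58.7  14.4] 0.71
46 [268.9 186.2] 116 [245.6 189.4] 205 [215.8 193.4] 212 [213.5 193.8] 219 [211.2 194.1] 
[([297, 185, 9, 4, 18], array([301.4, 186.7])), ([210, 190, 7, 9, 49], array([213. , 193.8])), ([432, 247, 35, 38, 589], array([448.6, 265.2]))]
```

The pin lies in the rests with its head centre at (272.6,180.6) in the side view and (213,193.8) in the top view. Both fall on the pin line, with pin_mid at about board y 117. Next I push the head with closed fingers.

```bash
python3 -m jog '[0,-0.048,0,0,0, 0,0,0,0.06,0, 0,0,0,0.06,0, 0,0,0,0.04,0, 0,0,0,0.02,0, 0,0,0,0,0]'
python3 -c "
from h import *
p=np.load('board.npy');go(w(p,[55,174.5,29]),96.7)"
```

```text
time: 27.35
position: [0.5875, 0.1797, 0.0282]
tool_rot: [0.665, 0.747, -0.001, -0.001]
ft_force: [-0.3, 0.0, 0.7]
grip_width: 0.0002
grip_force: 0.0
shift mm [-72.4   0.1  -0.8] yaw 96.59 tilt -1.00000 roll -0.01
```

```bash
python3 -m jog '[0,-0.004,0,0,0, 0,-0.004,0,0,0, 0,-0.004,0,0,0, 0,-0.004,0,0,0, 0,-0.004,0,0,0, 0,-0.004,0,0,0, 0,-0.004,0,0,0, 0,-0.004,0,0,0, 0,-0.004,0,0,0, 0,-0.004,0,0,0]'
python3 -m jog '[0,-0.004,0,0,0, 0,-0.004,0,0,0, 0,-0.004,0,0,0, 0,-0.004,0,0,0, 0,-0.004,0,0,0, 0,0,0,0,0]'
python3 -c "
from h import *
p=np.load('board.npy');go(w(p,[55,174.5,29]),96.7)
im=robot.camera('side')
print([(np.round(d['extent'],1),round(d['conf'],2)) for d in robot.look_for('side','pin')])
for y in (165,172,179): print(y,proj('side',w(p,[55,y,50])).round(1),end=' ')"
```

```text
time: 28.6
position: [0.5927, 0.1406, 0.0292]
tool_rot: [0.665, 0.747, 0.0, 0.0]
ft_force: [0.4, 1.6, 0.2]
grip_width: 0.0002
grip_force: 0.5
time: 29.35
position: [0.5947, 0.1204, 0.0291]
tool_rot: [0.665, 0.747, -0.0, -0.0]
ft_force: [-0.1, -0.1, -0.5]
grip_width: 0.0002
grip_force: 0.0
shift mm [-12.8  -0.1   0.1] yaw 96.64 tilt -1.00000 roll -0.01
[(array([289.8, 208.8,  31.5,  41.3]), 0.5)]
165 [279.8 191.3] 172 [278.8 189.8] 179 [277.9 188.3]
```

```bash
python3 -m jog '[0,-0.003,0,0,0, 0,-0.003,0,0,0, 0,-0.003,0,0,0, 0,-0.002,0,0,0, 0,-0.001,0,0,0, 0,0,0,0,0]'
python3 -m jog '[0,-0.001,0,0,0, 0,-0.001,0,0,0, 0,0,0,0,0]'
python3 -c "
from h import *
p=np.load('board.npy');go(w(p,[55,174.5,29]),96.7)"
```

```text
time: 30.2
position: [0.5957, 0.1117, 0.0291]
tool_rot: [0.665, 0.746, 0.001, -0.002]
ft_force: [-0.5, 9.4, 0.2]
grip_width: 0.0003
grip_force: 4.9
time: 30.58
position: [0.5958, 0.1117, 0.0292]
tool_rot: [0.666, 0.746, 0.002, -0.002]
ft_force: [-0.1, 15.6, -0.4]
grip_width: 0.0002
grip_force: 7.8
shift mm [-4.  -0.2  0.2] yaw 96.53 tilt -0.99998 roll -0.02
```

It stopped firmly, 4 mm short by my estimate. I'll back off and look.

```bash
python3 -m jog '[0,0.01,0,0,0, 0,0.03,0,0,0, 0,0.05,0,0,0, 0,0.03,0,-0.04,0, 0,0,0,-0.06,0, 0,0.05,0,-0.06,0, 0,0.05,0,0,0, 0,0,0,0,0]'
python3 - <<'E'
from h import *
p=np.load('board.npy');go(w(p,[55,174.5,29]),96.7)
im=robot.camera('side');tp=robot.camera('top')
f=lambda i,x,y,w_,h_:cv2.resize(i[y:y+h_,x:x+w_],(400,600),interpolation=cv2.INTER_CUBIC)
cv2.imwrite('pics/final.png',np.hstack([f(im,260,170,80,120),f(tp,215,130,80,120)]))
for n,i in(('side',im),('top',tp)):
  hsv=cv2.cvtColor(i,cv2.COLOR_BGR2HSV);m=(((hsv[...,0]<8)|(hsv[...,0]>172))&(hsv[...,1]>150)&(hsv[...,2]>90)).astype(np.uint8)
  k,l,s,c=cv2.connectedComponentsWithStats(m);print(n,[(s[j].tolist(),c[j].round(1)) for j in range(1,k) if s[j,4]>20])
  for y in (-8,146,151,158,165,169): print(y,proj(n,w(p,[55,y,50])).round(1),end=' ')
  print("rest top",proj(n,w(p,[[55-20,151,61],[55+20,151,61]])).round(1))
E
```

```text
time: 31.58
position: [0.5718, 0.3186, 0.1783]
tool_rot: [0.663, 0.748, 0.001, 0.001]
ft_force: [-0.7, 0.2, -0.7]
grip_width: 0.0008
grip_force: 0.0
shift mm [-212.3   -1.7  149.2] yaw 96.90 tilt -1.00000 roll 0.02
side [([153, 2, 47, 28, 806], array([171.1,  16.2])), ([153, 171, 4, 7, 22], array([154.3, 173.6])), ([276, 188, 9, 7, 36], array([279.4, 190.4])), ([246, 396, 41, 24, 567], array([268.3, 410.6]))]
-8 [305.7 230.5] 146 [282.4 195.3] 151 [281.7 194.2] 158 [280.8 192.7] 165 [279.8 191.3] 169 [279.2 190.4] rest top [[275.4 193.2]
 [288.1 189.5]]
top [([228, 188, 5, 8, 34], array([230.2, 191.4])), ([432, 247, 25, 25, 364], array([444. , 259.4])), ([445, 266, 22, 19, 236], array([456.2, 274.7])), ([147, 307, 8, 6, 29], array([150.2, 309.9]))]
-8 [286.9 183.8] 146 [235.6 190.8] 151 [233.9 191. ] 158 [231.5 191.3] 165 [229.2 191.6] 169 [227.9 191.8] rest top [[234.2 196.8]
 [232.7 183.6]]
```

View pics/final.png

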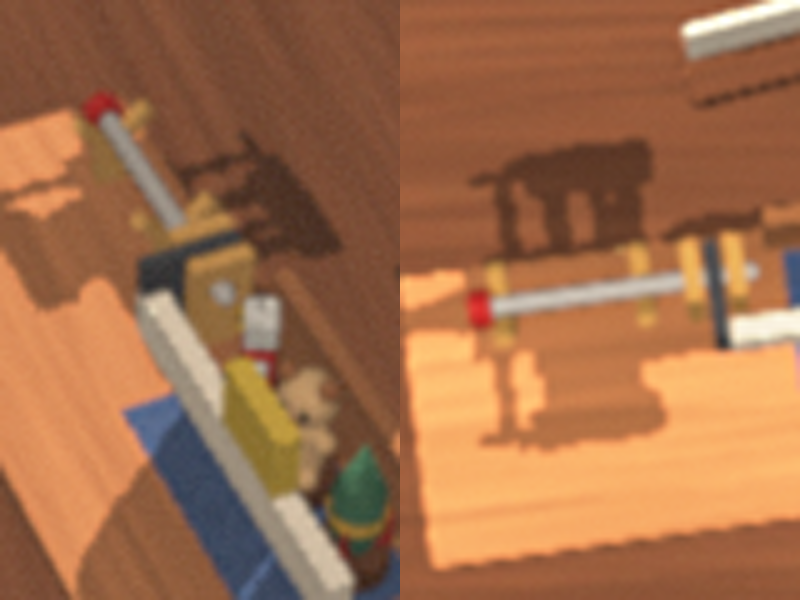

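The pin runs through lug, tongue and lug with its tip past the inner lug, and the head appears against the outer rest. I'll verify the gap numerically against the brass parts themselves.

```bash
python3 - <<'E'
from h import *
p=np.load('board.npy');ims=np.mean([robot.camera('top').astype(float) for _ in range(6)],0).astype(np.float32)
def prof(x,z,y0,y1):
    ys=np.arange(y0,y1,2.);u=proj('top',w(p,np.c_[np.full_like(ys,x),ys,np.full_like(ys,z)])).astype(np.float32)
    v=cv2.remap(ims,u[:,:1],u[:,1:],cv2.INTER_LINEAR)[:,0];return ys,v
for nm,x,z,y0,y1 in(("outer rest x+17",72,61,134,160),("outer rest x-17",38,61,134,160),("inner rest x+17",72,61,48,74),("inner rest x-17",38,61,48,74),("lugs x+12",67,72,-10,46)):
    ys,v=prof(x,z,y0,y1);print(nm,[(int(a),int(b[2]-b[0])) for a,b in zip(ys,v)])
ys,v=prof(55,50,134,184);print("head r-g",[(int(a),int(b[2]-b[1])) for a,b in zip(ys,v)])
ys,v=prof(55,62,134,184);print("head top z62 r-g",[(int(a),int(b[2]-b[1])) for a,b in zip(ys,v)])
E
```

```text
outer rest x+17 [(134, 112), (136, 112), (138, 110), (140, 110), (142, 114), (144, 124), (146, 132), (148, 137), (150, 138), (152, 132), (154, 125), (156, 118), (158, 114)]
outer rest x-17 [(134, 121), (136, 119), (138, 111), (140, 104), (142, 101), (144, 106), (146, 112), (148, 116), (150, 118), (152, 119), (154, 120), (156, 119), (158, 117)]
inner rest x+17 [(48, 107), (50, 107), (52, 107), (54, 107), (56, 112), (58, 121), (60, 130), (62, 136), (64, 138), (66, 136), (68, 129), (70, 119), (72, 112)]
inner rest x-17 [(48, 118), (50, 118), (52, 117), (54, 116), (56, 113), (58, 113), (60, 115), (62, 117), (64, 118), (66, 118), (68, 118), (70, 119), (72, 119)]
lugs x+12 [(-10, 93), (-8, 101), (-6, 105), (-4, 105), (-2, 107), (0, 116), (2, 128), (4, 138), (6, 143), (8, 144), (10, 143), (12, 130), (14, 105), (16, 64), (18, 28), (20, 5), (22, 9), (24, 41), (26, 80), (28, 120), (30, 137), (32, 144), (34, 143), (36, 141), (38, 135), (40, 122), (42, 113), (44, 108)]
head r-g [(134, 10), (136, 10), (138, 10), (140, 11), (142, 11), (144, 11), (146, 10), (148, 9), (150, 10), (152, 29), (154, 62), (156, 110), (158, 144), (160, 165), (162, 167), (164, 161), (166, 147), (168, 117), (170, 91), (172, 73), (174, 68), (176, 68), (178, 69), (180, 69), (182, 69)]
head top z62 r-g [(134, 11), (136, 12), (138, 13), (140, 14), (142, 14), (144, 13), (146, 11), (148, 11), (150, 21), (152, 45), (154, 90), (156, 128), (158, 158), (160, 163), (162, 161), (164, 153), (166, 126), (168, 101), (170, 77), (172, 71), (174, 68), (176, 68), (178, 68), (180, 68), (182, 68)]
```

The brass parts all sit about 3 mm further along +y than my board fit put them. With that correction the head centre is at about y 159 (home is 158), so the hard stop was the head meeting the rest.

```bash
python3 -c "
from rig import robot
print(robot.get_obs()['time'],robot.hand_in())"
```

```text
the job is handed in; nothing more can be done
31.975 None
```

The job is handed in at 32.0 s: the rail is fully home with the three toys upright in a row, and the larger pin is through lug, tongue and lug with its head against the outer rest (first grasp missed because the fingertips sit about 24 mm higher than stated; the second held).

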